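Offer up a heel lift

TASK

The leather heel on its tapered mandrel is brushed with tacky cement on top and gets one more lift: take it out of the wooden rack and lower it (do not drop it) shank first into the iron bench socket, fully home, and let go of it. Then take the loose leather heel lift, carry it over the things standing between, and hold it level about one centimetre above the heel, outlines lined up and the straight edge over the heel's straight edge, never letting it touch the heel, because the cement grabs at first touch and I want to check the fit first. Finish while holding it there; leave everything else where it stands.

Things in the scene. Friction and masses are not known exactly. Their poses are not given: they have to be found in the camera images.
- heel: Three stacked brown leather lifts (58 mm along x, 64 along y, 25.5 high) on a steel mandrel, loose, 0.2 kg. Origin: underside of its flange (42 mm diameter, 4 mm thick), z up; leather from z = 4 to 29.5 mm. Below it a tapered round shank, 34 mm long, 21.6 mm diameter at the flange, 12 at the tip. Starts upright in either hole of the rack, flange on the rack's top, 45 mm above the bench.
- heel_top (a point): Centre of the heel's top face, 29.5 mm above the heel's origin, axes as the heel. Rounded outline: straight edge at +y, round back at -y; the sides at x = -29 and +29 mm are nearly flat from y = -5 to +20 mm, a good place to grip.
- heel_edge (a point): Middle of the heel's straight edge, on the top face: 32 mm along +y from heel_top.
- lift: The loose leather heel lift lying flat on the bench, 58 mm along x, 64 mm along y, 8.5 mm thick, 30 g, same outline as the heel: straight edge at +y, round back at -y, sides nearly flat from y = -5 to +20 mm. Origin at the centre of its underside; z up.
- lift_edge (a point): Middle of the lift's straight edge, on the underside: 32 mm along +y from the lift's origin.
- socket (a point): Centre of the mouth of the iron bench socket (dark column, fixed; base 96 mm across, rim 39 mm), 85 mm above the bench. The bore, 38 mm deep, tapers from 25 mm diameter at the mouth to 17 mm: about 1.5 mm clearance round the shank. Fully home, the heel's flange rests on the rim, its origin at this point; the heel may face any way.
- rack: Beech rack, fixed, 200 mm along its x, 70 mm wide, 45 mm high, with two holes of 25 mm diameter, 39 mm deep, at x = -60 and +60 mm. Origin at the centre of its underside.
- pad: Spare mandrel in the rack's other hole with a round wood and rubber pad, 55 mm diameter, its top 23 mm above the rack; not needed, leave it alone.
- thread_natural: Loose spool of light thread, 44 mm diameter, 60 mm high; its axis is 17 mm along +y from the origin. One of the things standing between lift and socket.
- thread_brown: Loose spool of brown thread, same size, beside the first, between lift and socket.
- thread_black: Loose spool of black thread, same size, standing between the rack and the roll of tape.
- glue_pot: Loose round tin, 69 mm diameter, 79 mm high, origin under its centre. Also between lift and socket.
- tape_roll: Loose roll of white tape lying flat, 86 mm diameter, 26 mm high.

How it is judged (in metres and radians):
On the way, in this order (a step that is already met when the one before it is completed fails the run):
1. the heel sits fully home in the bench socket and is let go (horizontal distance between heel and socket below 0.004 m and z of heel in the frame of socket below 0.003 m and angle between heel's own z axis and vertical below 0.08 rad and contact force between the fingers and heel below 0.05 N), for 0.2 s.
2. the lift is held in the fingers, well clear of the bench (height (world z) of lift above 0.09 m and contact force between the fingers and lift above 1 N), for 0.1 s.
At the end, for the whole second after the job is handed in: Heel fully home in the socket (3 mm in height, 4 mm sideways), upright, untouched; lift held still in the fingers, 4 to 18 mm above the heel's top without touching it, centre within 6 mm, straight edges within 8 mm, turned within 0.12 rad, level within 0.1 rad (all of step 1 and horizontal distance between lift and heel_top below 0.006 m and horizontal distance between lift_edge and heel_edge below 0.008 m and angle between the x axis of lift and the x axis of heel, either way round below 0.12 rad and angle between lift's own z axis and vertical below 0.1 rad and z of lift in the frame of heel_top between 0.004 and 0.018 m and contact force between lift and heel below 0.05 N and contact force between the fingers and lift above 1 N and linear speed of lift below 0.02 m/s); the arm keeps its last pose, push and grip.
It fails at once if the lift touches the heel (contact force between lift and heel above 0.1 N).
It fails at once if the heel is dropped into the socket (horizontal distance between heel and socket below 0.03 m and linear speed of heel above 0.4 m/s and contact force between the fingers and heel below 0.05 N).
It fails at once if a bystander is shifted or knocked over (distance of any of pad, thread_natural, thread_brown, thread_black, glue_pot, tape_roll from where it was at the start of the episode above 0.015 m).
It also fails if it takes over 59 s, if anything falls off the work surface, if the arm or the gripper's body presses on something with over 40 N, if the wrist force passes 120 N, or if a joint passes its speed limit or range.

ROBOT

A 6-joint arm with a two-finger parallel gripper is mounted at the origin on the work surface; the furniture and walls round the work are solid. World frame = base frame: x ahead of the robot, y to its left, z up, the work surface at z = 0. Lengths are in m, angles in degrees, forces in N, time in s.
With the tool pointing down it reaches from about 0.4 to 0.825 m from the base axis. Payload 7 kg.
Tool frame: the origin (TCP) lies midway between the tips of the shut fingers; the grasp point (between the pads) lies 19 mm behind it; z points along the fingers, y is the line along which they close (so a half turn about z gives the same grasp; the last joint's range is limited). The gripper opens to 88 mm and grips with 3 to 60 N. Pads are 19 mm wide; open, the fingers measure 130 mm over their backs; the gripper's body (78 mm by 193 mm) begins 47 mm behind the grasp point.
Start: joints at [-56.431, 20.546, 0.682, 0, -70.136, -16.507], TCP at [0.198, -0.645, 0.227] pointing down, gripper open.
Joint ranges: [-176.03, 176.03], [-82.01, 121.73], [-58.28, 71.71], [-173.87, 95.51], [-174.79, -0.11], [-173.66, 173.66]. Speed limits (degrees/s): [136.94, 136.94, 172.46, 180, 180, 180].

INTERFACE

Orientations are given as [roll, pitch, yaw] about the fixed x, y, z axes, in that order (R = Rz(yaw) Ry(pitch) Rx(roll)).
In Python, from plant import ctrl gives the robot as it stands. The module is installed in compiled form; this text tells all that it offers.
- The arm moves only by the tool send_rows, never from a script. Its argument "plan" is a list that holds one entry, the list of rows, each a list of 6 numbers: the shift along the tool's x, y, z in fractions of the full range, 1 being 75 cm, then the turn, a rotation vector about the tool's x, y, z in a scale on which 1.0 is 60 degrees. A call has 1 to 8 rows; each row is the pose to reach, as a shift and turn from the pose commanded when the call began, along the tool's axes at that moment; what a row does not reach only later rows make up. A row lasts 1/12 s, in which the tool goes at most 41.7 mm and 7.16 degrees, less where a joint would pass 70% of its speed; a pose out of reach is approached as far as the arm can. Shift and turn numbers lie between -1 and 1, and a call with a number outside is refused. A call with a gripper value outside its range is refused whole. "fingers" is the opening, from 0 (shut) to 1 (fully open), set as the call begins (left out, the last holds). The fingers move at their own pace and stop on an object; the grip force is fixed at half the most. Time passes only in rows, so rows that repeat a pose let the fingers close. It gives the time, the measured TCP pose, the force, the opening and the grip force at its end, in the units of the state.
- ctrl.get_obs(): the state, without advancing time (a new reading comes with each control period).
- ctrl.snapshot(name): name is "side" or "top"; returns a dict with "img" (384x512x3 uint8, red, green, blue), "K" (3x3 intrinsics, pixels), "pose" (4x4, takes a point from camera to world coordinates). Camera axes: x right, y down, z forward; pixel columns grow to the right and rows downward; lengths in m; the calibration is good to about 2 mm. A picture is of the moment at which its call begins. There is no depth.
- ctrl.close_job(): hands the job in; it is judged then, once.
The state is a dict: "clock": time; "joint_pos": joint angles; "qvel": joint speeds; "tau": joint torques, N m; "tool_pos": TCP position; "orientation": TCP orientation; "force": force on the tool from outside, world axes, zero at the start; "moment": the same for the moment, N m; "opening": finger opening in m; "gripper_force": force on a finger pad.
Only numpy, scipy, OpenCV 4.12 (cv2) and the standard library are available. Lean on these libraries where they do the work, as an engineer would, in place of code of your own. Each camera call takes 0.05 s, during which the arm holds its last target. There are 200 camera calls.

## Working session

There is one attempt and no reset: what is moved stays moved. The work goes in short steps, Python scripts to look and compute and a tool call to move; the robot and the scene stay as the last step left them, time stands still between calls to the robot, and variables do not carry over. Pictures are saved under pics/ and viewed, at most 13 in all, crops included, and the job is handed in when it is done.

Besides the shell and the picture viewer there is one more tool, called after "Request:" in YAML: its name, and indented under it one key for each argument. send_rows: Moves the arm, as the interface text tells. Its arguments: {"type":"object","properties":{"plan":{"type":"array","items":{"type":"array","items":{"type":"array","items":{"type":"number"}}}},"fingers":{"type":"number"}},"required":["plan"]}

```bash
mkdir -p pics
cat > h.py <<'E'
import numpy as np, cv2
from plant import ctrl
def snap(n,f):
    s=ctrl.snapshot(n); np.savez(f,img=s["img"],K=s["K"],pose=s["pose"]); cv2.imwrite(f"pics/{f}.png",s["img"][:,:,::-1]); return s
def load(f): return dict(np.load(f+".npz"))
def ray(s,p):
    d=np.linalg.inv(s["K"])@[p[0],p[1],1]; return s["pose"][:3,3],s["pose"][:3,:3]@d
def onz(s,p,z):
    o,d=ray(s,p); return o+d*(z-o[2])/d[2]
def proj(s,P):
    P=np.atleast_2d(P); c=(P-s["pose"][:3,3])@s["pose"][:3,:3]; q=c@s["K"].T; return q[:,:2]/q[:,2:]
def tri(s1,p1,s2,p2):
    (a,u),(b,v)=ray(s1,p1),ray(s2,p2); t=np.linalg.lstsq(np.c_[u,-v],b-a,rcond=None)[0]
    A,B=a+u*t[0],b+v*t[1]; return (A+B)/2,np.linalg.norm(A-B)
E
python3 - <<'E'
from h import *
for n in("side","top"):
    s=snap(n,n+"0"); print(n,s["K"].round(1).tolist(),s["pose"].round(3).tolist())
o=ctrl.get_obs(); print(o)
E
```

```text
side [[429.0, 0.0, 257.4], [0.0, 429.0, 193.9], [0.0, 0.0, 1.0]] [[-0.952, -0.142, 0.273, 0.231], [-0.307, 0.369, -0.878, 0.831], [0.024, -0.919, -0.394, 0.474], [0.0, 0.0, 0.0, 1.0]]
top [[466.6, 0.0, 257.4], [0.0, 466.6, 185.1], [0.0, 0.0, 1.0]] [[-0.023, -0.992, 0.125, 0.404], [-1.0, 0.023, -0.006, -0.016], [0.003, -0.125, -0.992, 0.988], [0.0, 0.0, 0.0, 1.0]]
{'clock': 0.1, 'joint_pos': array([-5.64302001e+01,  2.05874120e+01,  6.40695908e-01, -1.75566295e-02,
       -7.01346683e+01, -1.65078851e+01]), 'qvel': array([-0.00666956, -0.14670523,  0.14118383,  0.14223836,  0.09197665,
        0.05449118]), 'tau': array([-4.62553908e-04, -5.84164524e+01,  2.93752223e+01,  7.01558635e+00,
        1.01852103e-02, -6.86214162e-05]), 'tool_pos': array([ 0.19791691, -0.64489804,  0.22572873]), 'orientation': array([ 1.79917280e+02, -7.30223130e-03, -1.62944058e+02]), 'force': array([-1.07078562,  0.5673076 , -0.75884136]), 'moment': array([-0.04066534, -0.00877788, -0.01685912]), 'gripper_force': 0.0, 'opening': 0.08741354249098819}
```

View pics/top0.png

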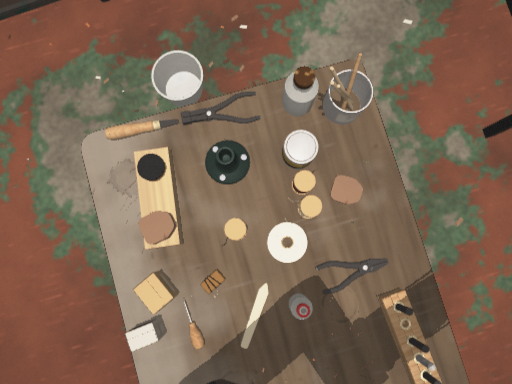

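View pics/side0.png

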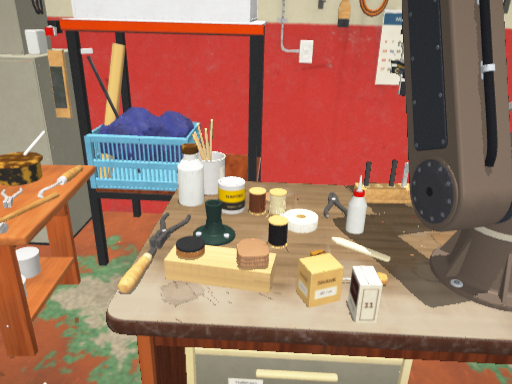

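The top view shows the heel at about (157,228), the socket at (227,157), the lift at (347,190), the spools at (304,181) and (311,206), and the pot at (300,148). In the side view the heel is at (253,253) and the socket mouth at about (213,203). Next I'll zoom in.

Run:
```python
from h import *
t=load("top0");s=load("side0")
a=cv2.resize(t["img"][130:260,120:380],None,fx=3,fy=3,interpolation=cv2.INTER_CUBIC)
b=cv2.resize(s["img"][190:300,150:300],None,fx=5,fy=5,interpolation=cv2.INTER_CUBIC)[:,:]
cv2.imwrite("pics/tz.png",a[:,:,::-1]);cv2.imwrite("pics/sz.png",b[:,:,::-1])
for n,(u,v) in(("heel",(157,228)),("lift",(347,190)),("bench",(270,220))): print(n,t["img"][v-2:v+3,u-2:u+3].mean((0,1)))
print(s["img"][247,253],s["img"][261,253])
hsv=cv2.cvtColor(t["img"],cv2.COLOR_RGB2HSV); print(hsv[228,157],hsv[190,347],hsv[180,250],hsv[215,330],hsv[240,200])
```

```text
heel [176.56 136.08 107.68]
lift [176.56 135.64 107.24]
bench [137.32 114.24  90.88]
[232 178 128] [185 135 100]
[ 13 101 176] [ 12 101 177] [ 15  86 139] [ 14  81 138] [ 15  85 123]
```

View pics/tz.png

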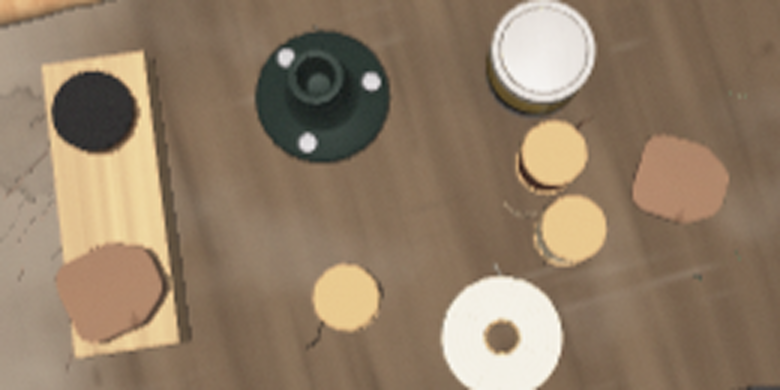

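View pics/sz.png

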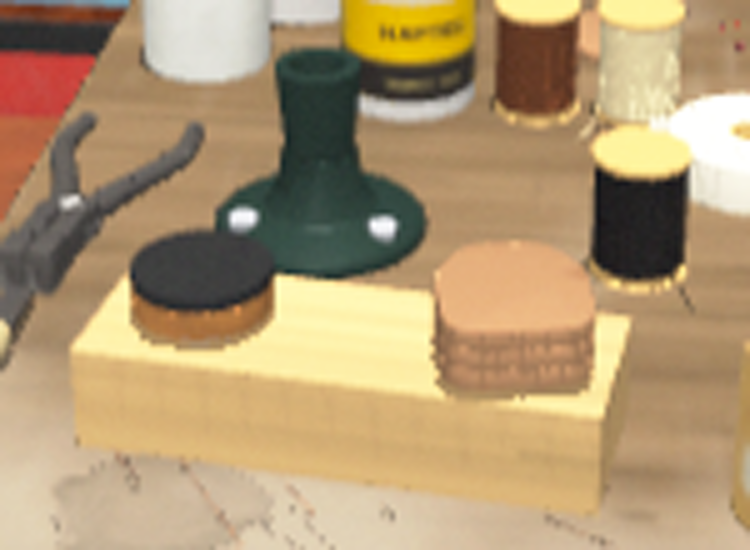

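Zoomed views (crop pixels): in the top crop the heel is at about (112,292) with its corners at lower left, and the lift is at (680,180) with its straight edge at left. The socket mouth is at (316,78) in the top crop and (318,65) in the side crop. Next come the measurements.

```bash
cat >> h.py <<'E'
F=4
def blob(img,seed,tol=9,r=40):
    u,v=map(int,seed); c=img[max(v-r,0):v+r,max(u-r,0):u+r]; u0,v0=max(u-r,0),max(v-r,0)
    c=cv2.cvtColor(cv2.resize(c,None,fx=F,fy=F,interpolation=cv2.INTER_CUBIC),cv2.COLOR_RGB2LAB).astype(float)
    x,y=int((u-u0)*F),int((v-v0)*F); ref=np.median(c[y-8:y+9,x-8:x+9].reshape(-1,3),0)
    m=(np.linalg.norm(c-ref,axis=2)<tol).astype(np.uint8); m=cv2.morphologyEx(m,cv2.MORPH_OPEN,np.ones((5,5)))
    n,l,_,_=cv2.connectedComponentsWithStats(m); cs,_=cv2.findContours((l==l[y,x]).astype(np.uint8),cv2.RETR_EXTERNAL,cv2.CHAIN_APPROX_NONE)
    k=max(cs,key=cv2.contourArea)[:,0,:]; return (k+.5)/F-.5+[u0,v0]
def shape(s,k,z):
    """metric outline on plane z: centroid, sides, straight-edge direction"""
    P=np.array([onz(s,p,z)[:2] for p in k]); q=np.zeros((700,700),np.uint8); o=P.mean(0)
    cv2.fillPoly(q,[((P-o)*5000+350).astype(np.int32)],1); ys,xs=np.nonzero(q); Z=(xs-350+1j*(ys-350))/5000
    c=Z.mean(); Z=Z-c; c20=(Z**2).mean(); c21=(Z*abs(Z)**2).mean(); c30=(Z**3).mean()
    d=lambda a:np.degrees(a).round(1)
    print("centroid",(o+[c.real,c.imag]).round(4),"area cm2",round(len(Z)/2500*1.0,2)/100,"c20/2",d(np.angle(c20)/2),"c21",d(np.angle(c21)),abs(c21)**(1/3)*1e3,"c30/3",d(np.angle(c30)/3))
    return P,o+[c.real,c.imag]
def prof(P,c,st=15):
    for a in range(0,180,st):
        u=np.array([np.cos(np.radians(a)),np.sin(np.radians(a))]); h=(P-c)@u; print(a,(h.max()*1e3).round(1),(h.min()*1e3).round(1),((h.max()-h.min())*1e3).round(1),(h.max()+h.min()).round(4)*500)
E
python3 - <<'E'
from h import *
t=load("top0");s=load("side0")
for n,p,z in(("heel",(157,228),.0745),("lift",(347,190),.0085)):
    k=blob(t["img"],p); print(n,k.min(0),k.max(0)); P,c=shape(t,k,z); prof(P,c)
    a=cv2.approxPolyDP(k.astype(np.float32)[:,None],1.,True)[:,0]; print([tuple((onz(t,q,z)[:2]*1e3).round()) for q in a])
k2=blob(s["img"],(253,247),14,30);print("heel side top",k2.min(0),k2.max(0)); shape(s,k2,.0745)
E
```

```text
heel [138.125 211.125] [172.875 242.875]
centroid [0.4428 0.1798] area cm2 0.2967 c20/2 -68.1 c21 -122.3 3.1320661755581876 c30/3 55.3
0 29.1 -32.3 61.4 -1.6
15 28.1 -29.4 57.5 -0.7
30 29.2 -27.6 56.7 0.8
45 32.6 -29.6 62.3 1.5
60 34.5 -30.6 65.2 1.95
75 35.0 -33.2 68.2 0.85
90 33.7 -34.1 67.8 -0.15
105 31.9 -33.8 65.7 -0.95
120 30.1 -33.4 63.5 -1.65
135 33.0 -34.0 67.0 -0.5
150 34.7 -33.5 68.2 0.6
165 34.1 -31.2 65.3 1.5
[(np.float64(469.0), np.float64(157.0)), (np.float64(472.0), np.float64(181.0)), (np.float64(458.0), np.float64(211.0)), (np.float64(448.0), np.float64(213.0)), (np.float64(438.0), np.float64(211.0)), (np.float64(412.0), np.float64(195.0)), (np.float64(411.0), np.float64(185.0)), (np.float64(419.0), np.float64(166.0)), (np.float64(428.0), np.float64(163.0)), (np.float64(424.0), np.float64(157.0)), (np.float64(434.0), np.float64(150.0)), (np.float64(446.0), np.float64(146.0))]
lift [330.875 175.375] [362.125 202.875]
centroid [ 0.5136 -0.2089] area cm2 0.29100000000000004 c20/2 74.6 c21 169.5 4.332352495149967 c30/3 8.4
0 30.3 -28.6 58.9 0.85
15 33.4 -29.8 63.2 1.8
3
[... 190 characters left out ...]
.9
150 30.0 -28.2 58.2 0.9
165 27.2 -27.7 54.9 -0.3
[(np.float64(543.0), np.float64(-192.0)), (np.float64(537.0), np.float64(-186.0)), (np.float64(510.0), np.float64(-176.0)), (np.float64(498.0), np.float64(-178.0)), (np.float64(488.0), np.float64(-200.0)), (np.float64(492.0), np.float64(-210.0)), (np.float64(485.0), np.float64(-212.0)), (np.float64(489.0), np.float64(-231.0)), (np.float64(496.0), np.float64(-237.0)), (np.float64(511.0), np.float64(-243.0)), (np.float64(524.0), np.float64(-238.0)), (np.float64(539.0), np.float64(-221.0))]
heel side top [236.875 237.875] [268.375 255.875]
centroid [0.4409 0.1808] area cm2 0.30510000000000004 c20/2 -63.3 c21 -146.4 3.211760107853583 c30/3 54.0
```

```bash
cat >> h.py <<'E'
def pose2(s,k,z,approx,verbose=True):
    """approx: rough y-axis direction (deg). Lines fitted to straight edge and the two flat sides."""
    P=np.array([onz(s,p,z)[:2] for p in k]); H=cv2.convexHull((P*1e5).astype(np.int32))[:,0]/1e5
    n=400; L=np.r_[H,H[:1]]; t=np.r_[0,np.cumsum(np.linalg.norm(np.diff(L,axis=0),axis=1))]; w=np.linspace(0,t[-1],n)
    D=np.c_[np.interp(w,t,L[:,0]),np.interp(w,t,L[:,1])]; a=np.radians(approx)
    for _ in range(4):
        y=np.array([np.cos(a),np.sin(a)]); x=np.array([y[1],-y[0]]); X,Y=D@x,D@y
        c=np.array([(X.max()+X.min())/2,(Y.max()+Y.min())/2]); X,Y=X-c[0],Y-c[1]; A=[]
        for m,b in(((Y>.02)&(abs(X)<.015),x),((X>.015)&(Y>-.005)&(Y<.018),y),((X<-.015)&(Y>-.005)&(Y<.018),y)):
            v=cv2.fitLine(D[m].astype(np.float32),cv2.DIST_HUBER,0,.01,.01).ravel()[:2]; v=v*np.sign(v@b)
            A.append(np.degrees(np.arctan2(v[0]*b[1]-v[1]*b[0],v@b))*-1)
        a+=np.radians(np.mean([A[0],(A[1]+A[2])/2]))
    C=c[0]*x+c[1]*y
    if verbose: print("c",(C*1e3).round(1),"yaw_y",np.degrees(a).round(1),"edge resid",np.round(A,1),"w,h",((X.max()-X.min())*1e3).round(1),((Y.max()-Y.min())*1e3).round(1))
    return C,np.degrees(a)
E
python3 - <<'E'
from h import *
t=load("top0");s=load("side0")
for n,p,z,a in(("heel",(157,228),.0745,118),("lift",(347,190),.0085,74)):
    for tol in (8,10,12,14): print(n,tol);pose2(t,blob(t["img"],p,tol),z,a)
print("side"); 
for tol in (12,16): pose2(s,blob(s["img"],(253,247),tol,30),.0745,118)
k=blob(s["img"],(253,247),14,30);kt=blob(t["img"],(157,228),10)
mid=lambda k:(k.min(0)+k.max(0))/2
M=lambda k:(lambda m:(m['m10']/m['m00'],m['m01']/m['m00']))(cv2.moments(k.astype(np.float32)[:,None]))
print("heel tri",tri(t,M(kt),s,M(k)))
# socket: dark disc mouth
g=cv2.cvtColor(t["img"],cv2.COLOR_RGB2GRAY);print(g[144:168,216:238])
g=cv2.cvtColor(s["img"],cv2.COLOR_RGB2GRAY);print(g[196:214,202:226])
# other things
for n,p,z in(("nat/br",(304,181),.06),("sp",(311,207),.06),("blk",(235,229),.06),("pot",(300,148),.079),("tape",(288,242),.026),("pad",(151,167),.068)):
    print(n,onz(t,p,z)[:2].round(3))
for n,p in(("r",(138,150)),("r",(168,148)),("r",(145,248)),("r",(179,244))): print(n,onz(t,p,.045)[:2].round(3))
E
```

```text
heel 8
c [443.7 178.5] yaw_y 116.9 edge resid [ 1.7 -2.4 -1.1] w,h 55.4 63.4
heel 10
c [443.8 178.8] yaw_y 117.9 edge resid [ 2.3 -1.8 -2.8] w,h 56.2 64.0
heel 12
c [442.  182.7] yaw_y 122.2 edge resid [ 8.5 -3.7 -6.5] w,h 57.6 73.0
heel 14
c [422.3 190. ] yaw_y 133.4 edge resid [ -6.4 -11.5  24.3] w,h 102.6 113.6
lift 8
c [ 513.2 -210.3] yaw_y 72.1 edge resid [-0.8  0.5  1. ] w,h 54.6 62.5
lift 10
c [ 513.2 -210.3] yaw_y 72.2 edge resid [-0.8  1.2  0.4] w,h 54.9 62.8
lift 12
c [ 513.3 -210.3] yaw_y 72.0 edge resid [-1.2  1.6  0.4] w,h 55.5 63.1
lift 14
c [ 513.2 -210.4] yaw_y 72.2 edge resid [-0.7  1.1  0.4] w,h 56.0 63.3
side
c [441.8 179. ] yaw_y 114.6 edge resid [-1.4  2.   0.8] w,h 56.0 64.7
c [441.5 179.2] yaw_y 113.2 edge resid [-3.   4.1  1.8] w,h 57.1 65.4
heel tri (array([0.4420654 , 0.18004753, 0.07316422]), np.float64(0.001479314115821544))
[[ 50  52  51  50  51  53  54  52  51  53  52  50  54  53  54  53  51  51
   54  51  55  53]
 [ 52  53  52  54  51  52  53  54  53  54  54  48  53  55  53  51  54  52
   55  52  55  52]
 [141  90  54  53  52  54  55  62  62  64  62  53
[... 3299 characters left out ...]
61  53  51]
 [140 140 140 111  43  43  47  48  47  47  49  50  50  46  47  48  46  42
   46  85 167 149 139  99]
 [140 139 140 125  43  46  48  47  50  48  48  51  48  50  49  47  47  45
   48  98 194 193 190 177]
 [142 139 138 132  44  45  47  46  49  51  46  49  50  49  48  49  45  43
   47  97 196 200 203 205]
 [143 143 143 136  57  45  45  47  47  49  48  49  48  48  45  47  47  45
   48  95 169 189 187 206]
 [146 145 144 140  81  45  48  46  50  48  50  49  47  48  46  44  45  44
   48  94 142 155 151 167]]
nat/br [ 0.527 -0.115]
sp [ 0.474 -0.127]
blk [0.434 0.025]
pot [ 0.59  -0.107]
tape [ 0.406 -0.081]
pad [0.561 0.19 ]
r [0.601 0.222]
r [0.604 0.161]
r [0.401 0.207]
r [0.407 0.139]
```

Run:
```python
from h import *
t=load("top0");s=load("side0")
g=cv2.cvtColor(t["img"],cv2.COLOR_RGB2GRAY).astype(float)
v,u=np.mgrid[140:172,205:245]; c=np.array([225,155.])
for _ in range(6):
    r=np.hypot(u-c[0],v-c[1]); G=g[140:172,205:245]; m=(G>60)&(G<95)&(r>6.2)&(r<10.5)
    A=np.c_[2*u[m],2*v[m],np.ones(m.sum())]; x=np.linalg.lstsq(A,u[m]**2+v[m]**2,rcond=None)[0]; c=x[:2]; R=np.sqrt(x[2]+c@c)
print("ring",c,R); ps=(213.4,202.8)
print("socket",onz(t,c,.085),onz(s,ps,.085),tri(t,c,s,ps))
# base by dark mask (base 96mm): centre on z~.005
d=(g[130:190,195:260]<75).astype(np.uint8); d=cv2.morphologyEx(d,cv2.MORPH_CLOSE,np.ones((7,7)))
k=max(cv2.findContours(d,0,1)[0],key=cv2.contourArea); e=cv2.fitEllipse(cv2.convexHull(k)); print("base",e,onz(t,np.add(e[0],[195,130]),.006)[:2])
# rack axis
P=[onz(t,p,.045)[:2] for p in((138,150),(168,148),(145,248),(179,244))]; print("rack hole", np.mean(P,0),np.degrees(np.arctan2(*(P[0]+P[1]-P[2]-P[3])[::-1])))
o=ctrl.get_obs(); print(o["tool_pos"],o["orientation"])
```

```text
ring [224.59357049 154.89140206] 8.07051290436733
socket [0.57879466 0.04215888 0.085     ] [0.57521232 0.04712794 0.085     ] (array([0.57840536, 0.04202931, 0.08251359]), np.float64(0.0017975032733118924))
base ((32.11210632324219, 31.946224212646484), (43.730220794677734, 44.566932678222656), 92.50011444091797) [0.5786645  0.04207044]
rack hole [0.50306343 0.1821727 ] 5.461774330056299
[ 0.19791691 -0.64489804  0.22572873] [ 1.79917280e+02 -7.30223130e-03 -1.62944058e+02]
```

```bash
cat >> h.py <<'E'
from scipy.spatial.transform import Rotation as R
def go(*targets):
    """targets [x,y,z,yaw] tool down: print tool-frame shift (cm) and turn (deg), chained from the measured pose"""
    o=ctrl.get_obs(); p=o["tool_pos"]; q=R.from_euler("xyz",o["orientation"],degrees=True)
    for x,y,z,a in targets:
        t=R.from_euler("xyz",[180,0,a],degrees=True); d=q.inv().apply(np.array([x,y,z])-p)*100; w=(q.inv()*t).as_rotvec(degrees=True)
        print(d.round(2).tolist(),w.round(1).tolist()); p,q=np.array([x,y,z]),t
E
python3 -c "
from h import *
go([.45,-.38,.23,-113],[.50,-.10,.23,-63],[.443,.179,.15,-63],[.443,.179,.05,-63])"
```

```text
[-31.87, 17.93, -0.41] [0.1, 0.0, -49.9]
[-27.73, 6.34, 0.0] [0.0, 0.0, -50.0]
[-27.45, -7.59, 8.0] [0.0, 0.0, 0.0]
[0.0, -0.0, 10.0] [0.0, 0.0, 0.0]
```

Units first: shifts go in shares of 75 cm and turns go in shares of 60 degrees. So -28.5 cm / 75 = -0.38, 16 cm / 75 = 0.2133, -50 degrees / 60 = -0.8333.

Request:
send_rows:
  plan:
    - [[-0.38,0.2133,-0.0053,0,0,-0.8333],[-0.38,0.2133,-0.0053,0,0,-0.8333],[-0.38,0.2133,-0.0053,0,0,-0.8333],[-0.38,0.2133,-0.0053,0,0,-0.8333],[-0.38,0.2133,-0.0053,0,0,-0.8333],[-0.38,0.2133,-0.0053,0,0,-0.8333],[-0.38,0.2133,-0.0053,0,0,-0.8333],[-0.38,0.2133,-0.0053,0,0,-0.8333]]
  fingers: 1

```text
clock: 0.77
tool_pos: [0.4249, -0.4065, 0.2305]
orientation: [180.0, 0.0, -112.5]
force: [0.6, -2.0, 0.8]
opening: 0.088
gripper_force: 0.0
```

```bash
python3 -c "
from h import *
go([.50,-.10,.23,-63],[.443,.179,.15,-63])"
```

```text
[-31.2, 4.76, 0.06] [-0.0, 0.0, -49.5]
[-27.45, -7.59, 8.0] [0.0, 0.0, 0.0]
```

Scaled: -31.2 cm / 75 = -0.416, 4.8 cm / 75 = 0.064, -49.5 degrees / 60 = -0.825.

Request:
send_rows:
  plan:
    - [[-0.416,0.064,0,0,0,-0.825],[-0.416,0.064,0,0,0,-0.825],[-0.416,0.064,0,0,0,-0.825],[-0.416,0.064,0,0,0,-0.825],[-0.416,0.064,0,0,0,-0.825],[-0.416,0.064,0,0,0,-0.825],[-0.416,0.064,0,0,0,-0.825],[-0.416,0.064,0,0,0,-0.825]]

```text
clock: 1.43
tool_pos: [0.5013, -0.0994, 0.2306]
orientation: [-180.0, 0.0, -62.9]
force: [0.2, -1.1, 0.8]
opening: 0.0875
gripper_force: 0.0
```

Scaled: -27.4 cm / 75 = -0.3653, -24 cm / 75 = -0.32.

Request:
send_rows:
  plan:
    - [[-0.0533,-0.0133,0,0,0,0],[-0.1067,-0.0293,0.0133,0,0,0],[-0.16,-0.044,0.0267,0,0,0],[-0.2133,-0.06,0.0533,0,0,0],[-0.2667,-0.0733,0.0667,0,0,0],[-0.32,-0.088,0.0867,0,0,0],[-0.3653,-0.1013,0.1067,0,0,0],[-0.3653,-0.1013,0.1067,0,0,0]]

```text
clock: 2.1
tool_pos: [0.4447, 0.1801, 0.1483]
orientation: [179.9, 0.0, -63.3]
force: [0.0, -0.1, -0.1]
opening: 0.0878
gripper_force: 0.0
```

```bash
python3 -c "
from h import *
snap('side','side1')
go([.443,.1785,.05,-63])"
```

```text
[-0.03, 0.17, 9.87] [0.1, -0.0, -0.2]
```

View pics/side1.png

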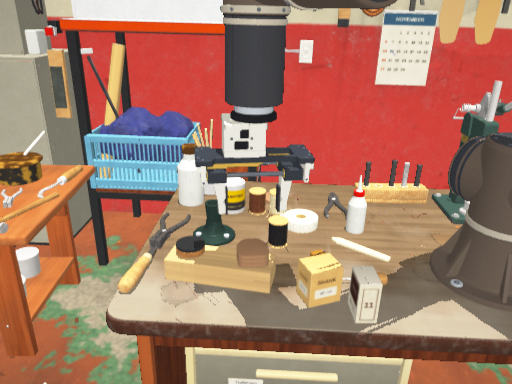

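The open gripper is above the heel: fingertips at about (222,207) and (284,208), heel at (253,253), nothing in the way. Now I'll descend and grip.

Scaled: 9.9 cm / 75 = 0.132, 9.3 cm / 75 = 0.124.

Request:
send_rows:
  plan:
    - [[0,0.0027,0.04,0,0,0],[0,0.0027,0.08,0,0,0],[0,0.0027,0.1067,0,0,0],[0,0.0027,0.124,0,0,0],[0,0.0027,0.132,0,0,0],[0,0.0027,0.132,0,0,0],[0,0.0027,0.132,0,0,0]]

```text
clock: 2.73
tool_pos: [0.445, 0.1753, 0.052]
orientation: [-180.0, -0.0, -63.4]
force: [-0.3, -0.9, -0.2]
opening: 0.0872
gripper_force: 0.0
```

Request:
send_rows:
  plan:
    - [[0,0,0,0,0,0],[0,0,0,0,0,0],[0,0,0,0,0,0],[0,0,0,0,0,0],[0,0,0,0,0,0],[0,0,0,0,0,0],[0,0,0,0,0,0],[0,0,0,0,0,0]]
  fingers: 0

```text
clock: 3.4
tool_pos: [0.4446, 0.1756, 0.0519]
orientation: [-180.0, -0.0, -63.4]
force: [-1.6, -0.2, 5.8]
opening: 0.057
gripper_force: 29.9
```

Scaled: -10.3 cm / 75 = -0.1373, -9 cm / 75 = -0.12.

Request:
send_rows:
  plan:
    - [[0,0,-0.0133,0,0,0],[0,0,-0.04,0,0,0],[0,0,-0.0667,0,0,0],[0,0,-0.0933,0,0,0],[0,0,-0.12,0,0,0],[0,0,-0.1373,0,0,0],[0,0,-0.1373,0,0,0]]

```text
clock: 3.98
tool_pos: [0.4456, 0.1763, 0.1568]
orientation: [-179.8, 0.1, -63.4]
force: [0.2, 0.6, -2.0]
opening: 0.0565
gripper_force: 29.9
```

```bash
python3 -c "
from h import *
go([.5796,.0398,.150,-63.4])"
```

```text
[18.21, -5.87, 0.69] [-0.2, 0.1, -0.0]
```

Scaled: 18.2 cm / 75 = 0.2427, 17.4 cm / 75 = 0.232.

Request:
send_rows:
  plan:
    - [[0.04,-0.0133,0,0,0,0],[0.08,-0.0267,0,0,0,0],[0.12,-0.04,0,0,0,0],[0.16,-0.0533,0,0,0,0],[0.2,-0.0667,0,0,0,0],[0.232,-0.0747,0.0053,0,0,0],[0.2427,-0.0787,0.008,0,0,0],[0.2427,-0.0787,0.008,0,0,0]]

```text
clock: 4.65
tool_pos: [0.5786, 0.0373, 0.1458]
orientation: [179.8, 0.0, -63.6]
force: [0.4, 0.3, -3.1]
opening: 0.0568
gripper_force: 29.9
```

```bash
python3 -c "
from h import *
s=snap('side','side2')
go([.5796,.0398,.120,-63.4])
cv2.imwrite('pics/s2z.png',cv2.resize(s['img'][120:260,130:310],None,fx=4,fy=4,interpolation=cv2.INTER_CUBIC)[:,:,::-1])"
```

```text
[-0.06, -0.23, 2.62] [0.2, 0.0, -0.2]
```

View pics/s2z.png

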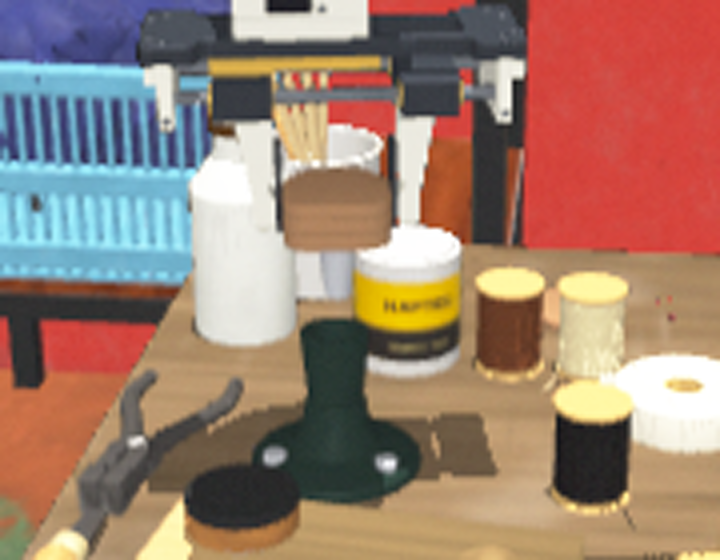

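The side crop shows the heel held level, with the grey shank at about (340,275) and the socket mouth at (335,328). That is about 2 mm off, which matches the measured lag. I'll correct it and lower.

Scaled: 2 cm / 75 = 0.0267, 1.5 cm / 75 = 0.02.

Request:
send_rows:
  plan:
    - [[0,-0.0027,0,0,0,0],[0,-0.0027,0.0067,0,0,0],[0,-0.0027,0.0133,0,0,0],[0,-0.0027,0.02,0,0,0],[0,-0.0027,0.0267,0,0,0],[0,-0.0027,0.0267,0,0,0]]

```text
clock: 5.2
tool_pos: [0.5796, 0.0402, 0.1273]
orientation: [179.9, 0.0, -63.4]
force: [-0.7, -0.6, -3.3]
opening: 0.0567
gripper_force: 29.9
```

```bash
python3 -c "
from h import *
go([.5796,.0398,.092,-63.4])"
```

```text
[0.04, 0.01, 3.53] [0.1, 0.0, -0.0]
```

Scaled: 2 cm / 75 = 0.0267, 1.8 cm / 75 = 0.024.

Request:
send_rows:
  plan:
    - [[0,0,0.004,0,0,0],[0,0,0.008,0,0,0],[0,0,0.012,0,0,0],[0,0,0.016,0,0,0],[0,0,0.02,0,0,0],[0,0,0.024,0,0,0],[0,0,0.0267,0,0,0],[0,0,0.0267,0,0,0]]

```text
clock: 5.87
tool_pos: [0.5802, 0.0399, 0.108]
orientation: [179.9, 0.0, -63.4]
force: [-0.6, 0.0, -2.7]
opening: 0.0569
gripper_force: 29.9
```

Scaled: 1.2 cm / 75 = 0.016, 1.1 cm / 75 = 0.0147.

Request:
send_rows:
  plan:
    - [[0,0,0.004,0,0,0],[0,0,0.008,0,0,0],[0,0,0.0107,0,0,0],[0,0,0.0133,0,0,0],[0,0,0.0147,0,0,0],[0,0,0.016,0,0,0],[0,0,0.016,0,0,0]]

```text
clock: 6.45
tool_pos: [0.5805, 0.04, 0.0964]
orientation: [180.0, 0.0, -63.4]
force: [-1.1, 0.7, -3.7]
opening: 0.0567
gripper_force: 29.9
```

Scaled: 0.6 cm / 75 = 0.008, 0.5 cm / 75 = 0.0067.

Request:
send_rows:
  plan:
    - [[0,0,0.0013,0,0,0],[0,0,0.0027,0,0,0],[0,0,0.004,0,0,0],[0,0,0.0053,0,0,0],[0,0,0.0067,0,0,0],[0,0,0.008,0,0,0]]

```text
clock: 6.95
tool_pos: [0.5807, 0.04, 0.0924]
orientation: [-180.0, -0.0, -63.4]
force: [-10.7, 2.3, 22.8]
opening: 0.0568
gripper_force: 30.1
```

Contact came at the expected height, so it's home. Releasing now.

Scaled: -0.1 cm / 75 = -0.0013.

Request:
send_rows:
  plan:
    - [[0,0,-0.0013,0,0,0],[0,0,-0.0013,0,0,0],[0,0,-0.0013,0,0,0],[0,0,-0.0013,0,0,0],[0,0,-0.0013,0,0,0],[0,0,-0.0013,0,0,0],[0,0,-0.0013,0,0,0],[0,0,-0.0013,0,0,0]]
  fingers: 1

```text
clock: 7.62
tool_pos: [0.5805, 0.04, 0.0914]
orientation: [180.0, 0.0, -63.4]
force: [-0.4, -0.6, -0.4]
opening: 0.0878
gripper_force: 0.0
```

Scaled: -11 cm / 75 = -0.1467, -9 cm / 75 = -0.12.

Request:
send_rows:
  plan:
    - [[0,0,-0.0133,0,0,0],[0,0,-0.04,0,0,0],[0,0,-0.08,0,0,0],[0,0,-0.12,0,0,0],[0,0,-0.1467,0,0,0],[0,0,-0.1467,0,0,0]]

```text
clock: 8.12
tool_pos: [0.5832, 0.0404, 0.2077]
orientation: [-179.5, -0.1, -63.4]
force: [0.9, 0.6, 0.7]
opening: 0.0879
gripper_force: 0.0
```

```bash
python3 -c "
from h import *
go([.62,-.20,.2,-108],[.52,-.207,.12,-107.8])"
```

```text
[23.14, 7.48, 0.76] [-0.5, 0.1, 44.6]
[3.76, 9.29, 8.0] [0.0, 0.0, -0.2]
```

```bash
python3 -c "
from h import *
go([.514,-.209,.2,-107.8])"
```

```text
[19.2, 17.36, 0.66] [-0.5, 0.1, 44.4]
```

Scaled: 19.2 cm / 75 = 0.256, 17.4 cm / 75 = 0.232, 44.4 degrees / 60 = 0.74.

Request:
send_rows:
  plan:
    - [[0.036,0.032,0,0,0,0.1167],[0.072,0.064,0,0,0,0.2333],[0.108,0.096,0,0,0,0.35],[0.144,0.1293,0,0,0,0.4667],[0.18,0.1627,0,0,0,0.5833],[0.216,0.1947,0.004,-0.0033,0,0.7],[0.256,0.232,0.008,-0.0067,0,0.74],[0.256,0.232,0.008,-0.0067,0,0.74]]

```text
clock: 8.78
tool_pos: [0.5082, -0.2143, 0.1953]
orientation: [179.6, -0.2, -108.2]
force: [1.1, 1.5, -0.0]
opening: 0.0879
gripper_force: 0.0
```

Run:
```python
from h import *
t=snap('top','top3');s=snap('side','side3')
p=proj(t,[.5785,.042,.1145])[0];q=proj(s,[.5785,.042,.1145])[0];print(p,q)
for tol in (8,10,12): pose2(t,blob(t['img'],p,tol,30),.1145,117)
for tol in (10,14,18): pose2(s,blob(s['img'],q,tol,30),.1145,117)
go([.514,-.209,.1,-107.8])
a=cv2.resize(t['img'][120:190,190:260],(560,560),interpolation=cv2.INTER_CUBIC);b=cv2.resize(s['img'][160:250,170:260],(560,560),interpolation=cv2.INTER_CUBIC)
cv2.imwrite('pics/z3.png',cv2.resize(np.hstack([a,b]),(800,400))[:,:,::-1])
```

```text
[223.6425196  152.11280705] [212.71039588 189.25619314]
c [579.9  25.4] yaw_y 91.7 edge resid [ 3. -3. -3.] w,h 119.7 82.1
c [579.8  28. ] yaw_y 92.4 edge resid [ 3.7 -3.7 -3.7] w,h 120.7 88.6
c [577.8  35.1] yaw_y 106.5 edge resid [ 17.8 -17.8 -17.9] w,h 134.8 127.3
c [597.7  14.6] yaw_y 112.0 edge resid [-1.4  5.  -2.2] w,h 154.9 350.1
c [591.2  45.9] yaw_y 129.8 edge resid [  5.5 -13.4   8.5] w,h 39.1 45.2
c [579.   48.3] yaw_y 128.3 edge resid [-11.4  -5.9  29.4] w,h 55.2 67.0
[-0.35, -0.38, 9.56] [0.4, -0.1, -0.2]
```

View pics/z3.png

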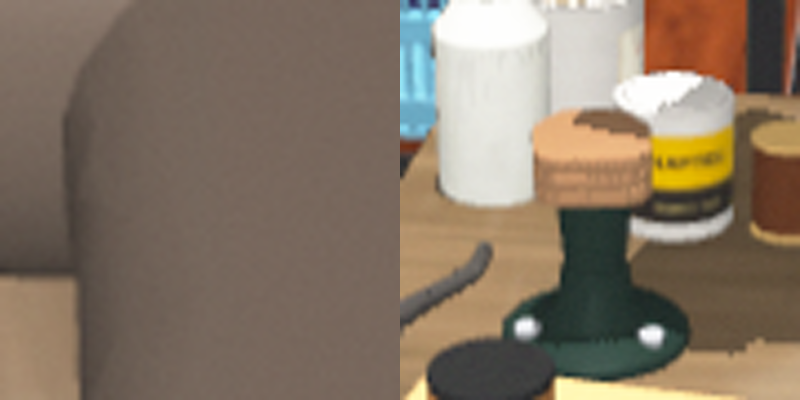

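The side crop shows the heel sitting flush and level on the rim. In the top crop the arm hides it, so I'll swing aside for one clean top measurement.

```bash
python3 -c "
from h import *
go([.42,-.46,.2,-108],[.514,-.209,.12,-107.8])"
```

```text
[26.45, 0.86, -0.36] [0.4, -0.2, -0.0]
[-26.78, -1.18, 8.0] [0.0, 0.0, -0.2]
```

Scaled: 26.4 cm / 75 = 0.352, 24 cm / 75 = 0.32, 0.4 degrees / 60 = 0.0067.

Request:
send_rows:
  plan:
    - [[0.0533,0,0,0,0,0],[0.1067,0,0,0,0,0],[0.16,0.0067,0,0,0,0],[0.2133,0.0067,0,0,0,0],[0.2667,0.0107,-0.0027,0.005,0,0],[0.32,0.0107,-0.0053,0.0067,0,0],[0.352,0.0107,-0.0053,0.0067,0,0],[0.352,0.0107,-0.0053,0.0067,0,0]]

```text
clock: 9.55
tool_pos: [0.4216, -0.4613, 0.2002]
orientation: [-180.0, -0.2, -107.9]
force: [1.2, 0.3, 0.3]
opening: 0.087
gripper_force: 0.0
```

Run:
```python
from h import *
t=snap('top','top4');s=snap('side','side4')
p=proj(t,[.5785,.042,.1145])[0]; q=proj(s,[.5785,.042,.1145])[0]
print("heel top")
for tol in (8,12,16,20): pose2(t,blob(t['img'],p,tol,35),.1145,117)
print("lift")
for tol in (8,12,14): pose2(t,blob(t['img'],(347,190),tol),.0085,72)
print("side heel")
for tol in (10,14,18): pose2(s,blob(s['img'],q+[0,1],tol,30),.1145,117)
M=lambda k:(lambda m:(m['m10']/m['m00'],m['m01']/m['m00']))(cv2.moments(k.astype(np.float32)[:,None]))
print(tri(t,M(blob(t['img'],p,12,35)),s,M(blob(s['img'],q+[0,1],14,30))))
go([.514,-.209,.1,-107.8])
```

```text
heel top
c [580.2  42.5] yaw_y 116.8 edge resid [-0.3  1.7 -1. ] w,h 55.7 61.9
c [580.2  42.8] yaw_y 116.4 edge resid [-0.4  1.9 -1.2] w,h 56.4 62.5
c [580.3  42.7] yaw_y 116.5 edge resid [ 0.   1.3 -1.3] w,h 56.9 62.9
c [580.4  42.6] yaw_y 116.5 edge resid [ 0.   1.3 -1.4] w,h 57.5 63.4
lift
c [ 514.9 -205.2] yaw_y 73.3 edge resid [-2.4  7.1 -2.4] w,h 54.8 52.3
c [ 515.  -205.1] yaw_y 73.0 edge resid [-2.   6.8 -2.8] w,h 55.5 52.6
c [ 514.8 -205.2] yaw_y 72.9 edge resid [-1.5  5.9 -3. ] w,h 56.0 52.8
side heel
c [577.5  44.4] yaw_y 114.7 edge resid [ 1.1  2.1 -4.3] w,h 55.9 61.4
c [577.5  43.9] yaw_y 114.6 edge resid [ 1.8  0.3 -3.9] w,h 56.5 63.4
c [577.4  44.2] yaw_y 113.2 edge resid [ 0.4  3.4 -4.1] w,h 57.6 64.4
(array([0.57887828, 0.04398252, 0.11341595]), np.float64(0.0014938481140470672))
[-26.56, -1.06, 9.95] [-0.0, -0.1, -0.1]
```

Scaled: -26.6 cm / 75 = -0.3547, -24 cm / 75 = -0.32.

Request:
send_rows:
  plan:
    - [[-0.0533,0,0.0133,0,0,0],[-0.1067,-0.004,0.0267,0,0,0],[-0.16,-0.0067,0.04,0,0,0],[-0.2133,-0.008,0.0533,0,0,0],[-0.2667,-0.0107,0.0733,0,0,0],[-0.32,-0.0133,0.1,0,0,0],[-0.3547,-0.0147,0.1253,0,0,0],[-0.3547,-0.0147,0.1333,0,0,0]]

```text
clock: 10.32
tool_pos: [0.5149, -0.2027, 0.0975]
orientation: [179.9, -0.1, -107.5]
force: [-0.4, -0.5, -0.5]
opening: 0.0875
gripper_force: 0.0
```

Request:
send_rows:
  plan:
    - [[0,0,0,0,0,0],[0,0,0,0,0,0]]

```text
clock: 10.48
tool_pos: [0.5146, -0.2074, 0.0999]
orientation: [-180.0, -0.2, -107.7]
force: [0.0, -0.6, -0.3]
opening: 0.0878
gripper_force: 0.0
```

```bash
python3 -c "
from h import *
go([.5138,-.2084,.03,-107.9])
go([.5138,-.2084,.003,-107.9])"
```

```text
[0.1, 0.05, 6.99] [-0.0, -0.2, 0.2]
[0.09, 0.05, 9.69] [-0.0, -0.2, 0.2]
```

Scaled: 7 cm / 75 = 0.0933, 6.5 cm / 75 = 0.0867, -0.2 degrees / 60 = -0.0033.

Request:
send_rows:
  plan:
    - [[0,0,0.0267,0,-0.0033,0],[0,0,0.0533,0,-0.0033,0],[0,0,0.0733,0,-0.0033,0],[0,0,0.0867,0,-0.0033,0],[0,0,0.0933,0,-0.0033,0],[0,0,0.0933,0,-0.0033,0],[0,0,0.0933,0,-0.0033,0]]

```text
clock: 11.07
tool_pos: [0.5147, -0.2094, 0.0303]
orientation: [-179.9, 0.1, -107.8]
force: [0.7, -0.1, 0.1]
opening: 0.0877
gripper_force: 0.0
```

```bash
python3 -c "
from h import *
s=snap('side','side5')
go([.5138,-.2084,.003,-107.9])
cv2.imwrite('pics/s5.png',cv2.resize(s['img'][110:260,180:340],None,fx=4,fy=4,interpolation=cv2.INTER_CUBIC)[:,:,::-1])"
```

```text
[-0.05, 0.14, 2.76] [-0.1, 0.1, 0.1]
```

View pics/s5.png

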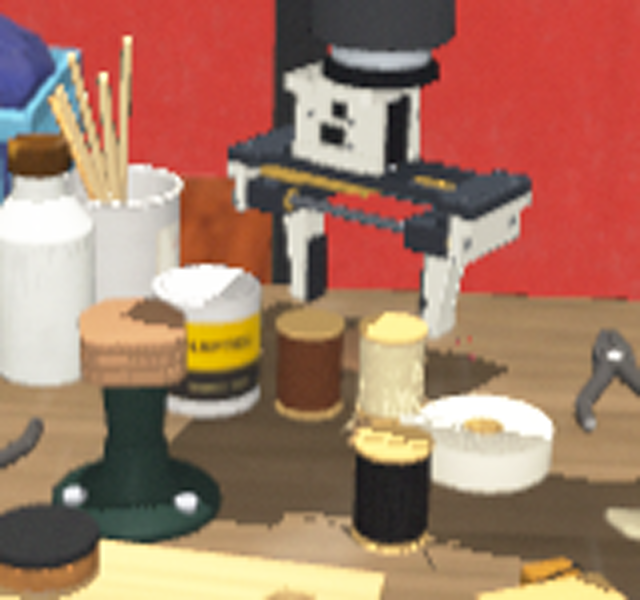

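The side view shows the fingers straddling the lift behind the two spools, tips at about (312,298) and (437,330). The body is clear of the spools and the pot. Lowering the last stretch.

Scaled: 2.75 cm / 75 = 0.0367, 2.4 cm / 75 = 0.032.

Request:
send_rows:
  plan:
    - [[0,0.0013,0.0133,0,0,0],[0,0.0013,0.024,0,0,0],[0,0.0013,0.032,0,0,0],[0,0.0013,0.0367,0,0,0],[0,0.0013,0.0367,0,0,0],[0,0.0013,0.0367,0,0,0]]

```text
clock: 11.62
tool_pos: [0.5132, -0.2087, 0.0018]
orientation: [180.0, 0.0, -107.8]
force: [0.5, 0.7, 0.6]
opening: 0.0877
gripper_force: 0.0
```

Request:
send_rows:
  plan:
    - [[0,0,0,0,0,0],[0,0,0,0,0,0],[0,0,0,0,0,0],[0,0,0,0,0,0],[0,0,0,0,0,0],[0,0,0,0,0,0],[0,0,0,0,0,0],[0,0,0,0,0,0]]
  fingers: 0

```text
clock: 12.28
tool_pos: [0.5134, -0.2087, 0.0022]
orientation: [-179.9, 0.1, -107.8]
force: [-0.7, 0.3, 1.6]
opening: 0.0562
gripper_force: 29.8
```

Scaled: -18 cm / 75 = -0.24, -17 cm / 75 = -0.2267.

Request:
send_rows:
  plan:
    - [[0,0,-0.0067,0,0,0],[0,0,-0.0267,0,0,0],[0,0,-0.0667,0,0,0],[0,0,-0.1067,0,0,0],[0,0,-0.1467,0,0,0],[0,0,-0.1867,0,0,0],[0,0,-0.2267,0,0,0],[0,0,-0.24,0,0,0]]

```text
clock: 12.95
tool_pos: [0.515, -0.2094, 0.1874]
orientation: [-179.6, 0.1, -107.8]
force: [0.7, -0.1, 0.5]
opening: 0.056
gripper_force: 29.8
```

Request:
send_rows:
  plan:
    - [[0,0,0,0,0,0],[0,0,0,0,0,0]]

```text
clock: 13.12
tool_pos: [0.5131, -0.2087, 0.1826]
orientation: [-179.9, 0.1, -107.8]
force: [-0.2, 0.4, -0.7]
opening: 0.056
gripper_force: 29.8
```

```bash
python3 -c "
from h import *
go([.5787,.0436,.18,-63.4])"
```

```text
[-26.02, 1.49, 0.3] [-0.1, 0.0, -44.4]
```

Scaled: -26 cm / 75 = -0.3467, -24 cm / 75 = -0.32, -44.4 degrees / 60 = -0.74.

Request:
send_rows:
  plan:
    - [[-0.0467,0.0027,0,0,0,-0.1],[-0.0933,0.0053,0,0,0,-0.2],[-0.14,0.008,0,0,0,-0.3],[-0.1867,0.0107,0,0,0,-0.4],[-0.2333,0.0133,0,0,0,-0.5],[-0.28,0.016,0,0,0,-0.6],[-0.32,0.0187,0,0,0,-0.6833],[-0.3467,0.02,0,0,0,-0.74]]

```text
clock: 13.78
tool_pos: [0.5781, 0.0458, 0.1804]
orientation: [179.9, 0.0, -63.1]
force: [0.1, -0.1, -1.3]
opening: 0.056
gripper_force: 29.8
```

Request:
send_rows:
  plan:
    - [[0,0,0,0,0,0],[0,0,0,0,0,0],[0,0,0,0,0,0],[0,0,0,0,0,0]]

```text
clock: 14.12
tool_pos: [0.5779, 0.0425, 0.1815]
orientation: [180.0, 0.0, -63.5]
force: [-0.2, -0.5, -0.4]
opening: 0.0561
gripper_force: 29.8
```

```bash
python3 -c "
from h import *
s=snap('side','side6')
go([.5787,.0436,.127,-63.4])
cv2.imwrite('pics/s6.png',cv2.resize(s['img'][110:230,150:300],None,fx=5,fy=5,interpolation=cv2.INTER_CUBIC)[:,:,::-1])"
```

```text
[-0.07, -0.12, 5.48] [0.0, 0.0, -0.1]
```

View pics/s6.png

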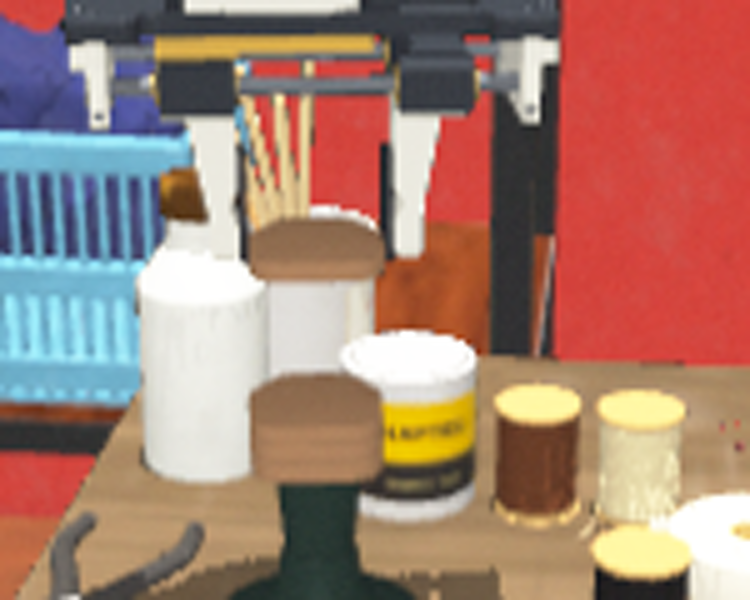

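The lift (crop columns 250–385) hangs level and square over the heel (columns 251–384), with the straight edges facing the camera. Lowering in small steps.

Request:
send_rows:
  plan:
    - [[0,-0.0013,0.008,0,0,0],[0,-0.0013,0.016,0,0,0],[0,-0.0013,0.024,0,0,0],[0,-0.0013,0.032,0,0,0],[0,-0.0013,0.04,0,0,0],[0,-0.0013,0.048,0,0,0],[0,-0.0013,0.0533,0,0,0],[0,-0.0013,0.0533,0,0,0]]

```text
clock: 14.83
tool_pos: [0.5788, 0.0436, 0.1411]
orientation: [180.0, 0.0, -63.4]
force: [0.1, 0.1, -0.1]
opening: 0.0558
gripper_force: 29.8
```

Request:
send_rows:
  plan:
    - [[0,0,0,0,0,0],[0,0,0,0,0,0],[0,0,0,0,0,0],[0,0,0,0,0,0]]

```text
clock: 15.17
tool_pos: [0.5796, 0.0439, 0.1427]
orientation: [-179.9, 0.0, -63.4]
force: [-0.2, 0.6, -0.6]
opening: 0.0558
gripper_force: 29.8
```

```bash
python3 -c "
from h import *
s=snap('side','side7')
go([.5787,.0436,.127,-63.4])
cv2.imwrite('pics/s7.png',cv2.resize(s['img'][145:220,180:250],None,fx=8,fy=8,interpolation=cv2.INTER_CUBIC)[:,:,::-1])
# predicted pixels: heel top-edge middle, bottom edge; lift lower edge if aligned (z .1345), upper
y=np.array([np.cos(np.radians(116.6)),np.sin(np.radians(116.6))]);H=np.array([.5795,.0428])
for z in (.089,.1145,.1345,.143):
    print(z,(proj(s,[*(H+.032*y),z])-[180,145])*8,(proj(s,[*(H-.032*y),z])-[180,145])*8)
"
```

```text
[-0.02, 0.1, 1.57] [-0.1, 0.0, -0.0]
0.089 [[265.58779779 489.69262049]] [[252.33231977 394.54712488]]
0.1145 [[263.94972896 401.41412426]] [[250.65437662 310.62001171]]
0.1345 [[262.63912518 330.78331241]] [[249.31348749 243.55161704]]
0.143 [[262.07507382 300.38556326]] [[248.73684408 214.70915195]]
```

View pics/s7.png

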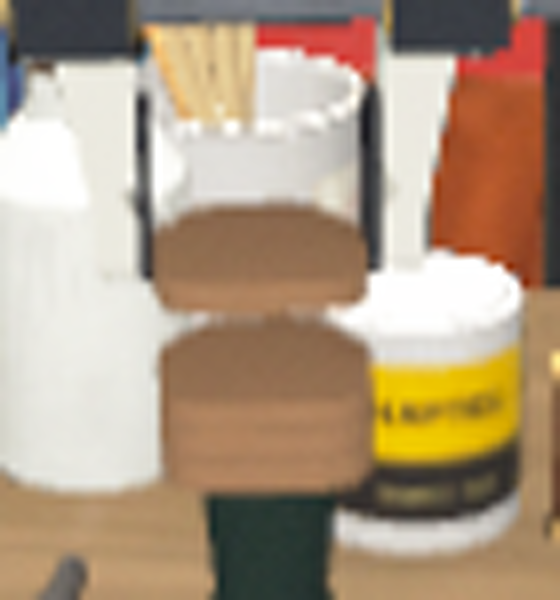

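The lift's lower front edge at crop row 312 (309 predicted) and its sides at 154–370 against the heel's 160–374 show alignment within about 1 mm. I'll lower the last 15 mm with the 1 mm side correction.

Scaled: 1.5 cm / 75 = 0.02, 1.4 cm / 75 = 0.0187.

Request:
send_rows:
  plan:
    - [[0,0.0013,0.0027,0,0,0],[0,0.0013,0.0067,0,0,0],[0,0.0013,0.0107,0,0,0],[0,0.0013,0.0133,0,0,0],[0,0.0013,0.016,0,0,0],[0,0.0013,0.0187,0,0,0],[0,0.0013,0.02,0,0,0],[0,0.0013,0.02,0,0,0]]

```text
clock: 15.88
tool_pos: [0.5784, 0.0433, 0.127]
orientation: [-180.0, 0.0, -63.4]
force: [-1.3, -0.2, 0.3]
opening: 0.0562
gripper_force: 29.8
```

Request:
send_rows:
  plan:
    - [[0,0,0,0,0,0],[0,0,0,0,0,0],[0,0,0,0,0,0],[0,0,0,0,0,0],[0,0,0,0,0,0],[0,0,0,0,0,0]]

```text
clock: 16.38
tool_pos: [0.5786, 0.0434, 0.1274]
orientation: [-179.9, 0.0, -63.4]
force: [0.4, -0.2, 0.3]
opening: 0.0563
gripper_force: 29.8
```

```bash
python3 -c "
from h import *
s=snap('side','side8')
go([.5787,.0436,.127,-63.4])
cv2.imwrite('pics/s8.png',cv2.resize(s['img'][145:220,180:250],None,fx=8,fy=8,interpolation=cv2.INTER_CUBIC)[:,:,::-1])
y=np.array([np.cos(np.radians(116.6)),np.sin(np.radians(116.6))]);H=np.array([.5795,.0428])
for z in (.1145,.125,.1335):
    print(z,(proj(s,[*(H+.032*y),z])-[180,145])*8,(proj(s,[*(H-.032*y),z])-[180,145])*8)
"
```

```text
[-0.02, -0.02, 0.04] [-0.1, 0.0, -0.0]
0.1145 [[263.94972896 401.41412426]] [[250.65437662 310.62001171]]
0.125 [[263.26453977 364.48803736]] [[249.9531749 275.5474076]]
0.1335 [[262.70520558 334.34450478]] [[249.38106049 246.93147313]]
```

View pics/s8.png

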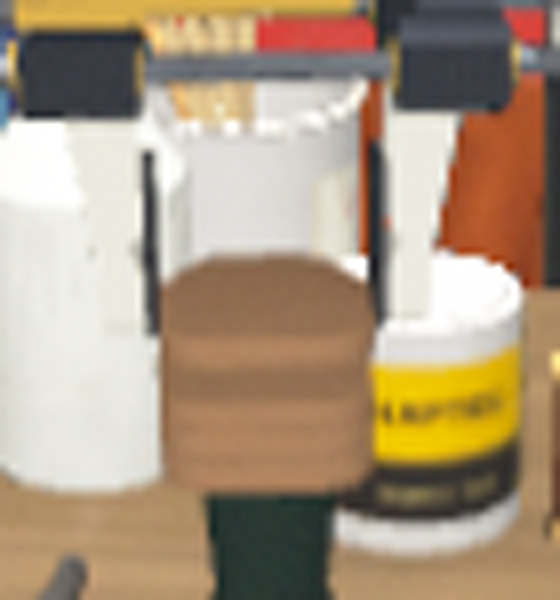

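The lift's lower front edge is at row 366 and the heel's top front edge at 403, a gap of about 10 mm. Both sides are at columns 160–375, so it's aligned. Handing in.

```bash
python3 -c "
from plant import ctrl
print(ctrl.close_job())"
```

```text
the job is handed in; nothing more can be done
None
```

The heel is home in the bench socket and released, and the lift is held level about 10 mm above it, lined up to about 1 mm in the side view; I handed the job in at about 16 s and it returned no verdict.

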